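# Slide the comb out over the glass edge

### The arm

A 7-joint arm with a two-finger parallel gripper is mounted at the origin on the work surface. World frame = base frame: x ahead of the robot, y to its left, z up, the work surface at z = 0. Lengths are in m, angles in rad, forces in N, time in s.
With the tool pointing down it reaches from about 0.425 to 0.875 m from the base axis. Payload 4.7 kg.
Tool frame: the origin (TCP) lies between the finger pads; the fingertips stand 8 mm ahead of it and the grasp point (between the pads) lies 11 mm behind it; z points along the fingers, y is the direction in which the jaws open and shut (so a half turn about z gives the same grasp; the last joint's range is limited). The gripper opens to 87 mm and grips with 3 to 60 N. Pads are 19 mm wide; open, the fingers measure 117 mm over their backs; the gripper's body (75 mm by 190 mm) begins 51 mm behind the grasp point.
Start: joints at [-1.206, 0.321, -0.07, 1.45, 0.023, 1.371, -0.057], TCP at [0.223, 0.61, 0.231] pointing down, gripper open.
Joint ranges: [-2.86, 2.86], [-0.3, 2.09], [-1.38, 1.24], [0.06, 2.45], [-1.56, 4.7], [0.09, 2.05], [-2.69, 2.69]. Speed limits (rad/s): [2.57, 2.57, 3.14, 3.14, 3.14, 3.14, 3.14].

### API

Orientations are given as a rotation vector (axis times angle).
In Python, from bench import ctrl, optics, ticket gives the robot as it stands.
- The arm moves only by the tool play_rows, never from a script. Its argument "motion" is a list of rows, each a list of 5 numbers: the closure, from 0 (fully open) to 1 (shut), then the shift along the tool's x, y, z in cm, then the turn about the tool's z in rad. In form: [[jaw, tx, ty, tz, spin], ...]. A call has 1 to 20 rows; each row shifts and turns the commanded pose from where the row before left it, along the tool's axes as they then stand; what a row does not reach is not made up. A row lasts 1/8 s, in which the tool goes at most 62.5 mm and 10.7 degrees, less where a joint would pass 70% of its speed; a pose out of reach is approached as far as the arm can. A call is refused whole if a number of a shift passes 6.25 or a number of a turn 0.188, either way. A call with a gripper value outside its range is refused whole. The fingers move at their own pace and stop on an object; "force" is the grip in N (left out, the last holds). Time passes only in rows, so rows that do not move let the fingers close. It gives the time, the measured TCP pose, the force and the opening at its end, in the units of the state.
- ctrl.get_state(): the state, without advancing time (a new reading comes with each control period).
- optics.get_image(name): name is "scene" or "top"; returns the picture (480x640x3 uint8, red, green, blue); there is no depth.
- optics.calibration(name): a dict with "K" (3x3 intrinsics, pixels), "distortion" ([k1, k2, p1, p2, k3] as OpenCV has them; the pictures are not rectified), "pose" (4x4, takes a point from camera to world coordinates). Camera axes: x right, y down, z forward; pixel columns grow to the right and rows downward; lengths in m; the calibration is good to about 2 mm. A picture is of the moment at which its call begins. calibration takes no time and is no camera call.
- ticket.close_job(): hands the job in, once; it reports no verdict.
The state is a dict: "time": time; "joint_positions": joint angles; "qd": joint speeds; "joint_torque": joint torques, N m; "position": TCP position; "tool_rot": TCP orientation; "ft_force": force on the tool from outside, world axes, zero at the start; "torque": the same for the moment, N m; "grip_width": opening from 0.0 (shut) to 1.0 (fully open).
Only numpy, scipy, OpenCV 4.12 (cv2) and the standard library are available. Lean on these libraries where they do the work, as an engineer would, in place of code of your own. Each camera call takes 0.05 s, during which the arm holds its last target.

### The job

On the low glass-topped stand, push the wooden comb along the glass, handle first, until its handle sticks out squarely past the brass-trimmed edge as far as its dark band, so that somebody can take it by the handle on the way out. The blue mint tin lies in its way: push it aside along the glass first, and leave it lying flat on the glass, not touching the comb. Only push these two with the fingers, never pick them up or let them fall, and leave the pen, bowl, coin tray, glasses case and key fob where they are.

Things in the scene. Friction and masses are not known exactly. Their poses are not given: they have to be found in the camera images.
- stand: fixed low stand with a pale green glass top on a dark wooden frame, 240 mm (its x) by 360 mm (its y), glass surface 50 mm above the table. Origin at the centre of its underside, z up. Its +y axis points to the end with the brass trim (to the robot's left, turned by up to about 12 degrees)
- brass_edge (a point): middle of the brass-trimmed top edge of the stand: at stand x = 0, y = +180 mm, height 50 mm; axes as the stand's. The edge runs along the stand's x; the trim is a flat brass strip 10 mm wide, flush with the glass, its outer side being the edge
- comb: brown wooden comb lying loose on the glass, 8 mm thick, 165 mm long along its y, about 60 g, within about 9 degrees of the stand's y. Origin at the middle of its length and width, on its underside. The handle (24 mm wide) reaches y = +82.5 mm at its tip; the toothed head is 42 mm wide (x = -21 to +21 mm), from y = +22.5 mm to its flat square rear end at y = -82.5 mm. The spaces between the teeth are too fine for a finger. It slides on the glass with ordinary friction
- band (a point): centre of the dark band around the comb's handle, 45 mm behind the handle's tip (comb y = +37.5 mm, 4 mm above the comb's underside); the band is 6 mm wide; axes as the comb's
- mint_tin: loose closed blue plastic mint tin with a white latch, 65 mm (its x) by 47 mm (its y), 19.5 mm high, about 70 g; origin at the centre of its underside. It starts on the glass between the comb's handle and the brass edge, its x within about 25 degrees of the stand's x. There is more free glass on its stand +x side (away from the robot) than on the other
- pen: silver aluminium pen lying on the glass, 136 mm along its y, 10 mm thick; origin at its middle, on its underside. It lies near the stand's +x side, roughly beside the comb's head. It does not roll. Leave alone
- bowl: black ceramic bowl on the table to the right of the stand, 140 mm across, 60 mm high; origin at the centre of its underside. Leave alone
- coin_tray: clear acrylic tray of coins on the table to the left of the stand, 140 by 110 mm, 22 mm high; origin at the centre of its underside. Leave alone
- glasses_case: dark brown glasses case on the table at the near left of the stand, 60 by 160 mm, 42 mm high; origin at the centre of its underside. Leave alone
- keys: black key fob with a key on the table at the near right of the stand, 34 by 50 mm, 12 mm high; origin under the fob's centre. Leave alone
Mind the look-alikes: they are no part of the job. There is more than one size of the comb; the job needs the smaller. Several things have the shape of the mint_tin; the one meant has the colours described above.

How it is judged:
At the end, for the whole second after the job is handed in: The comb lies flat on the glass, its dark band centred within 8 mm of the brass edge line (handle beyond it), its length within 0.15 rad of square to that edge; the mint tin lies flat on the glass, not touching the comb; both at rest (y of band in the frame of brass_edge between -0.008 and 0.008 m and x of band in the frame of brass_edge between -0.108 and 0.108 m and angle between the y axis of comb and the y axis of stand, either way round below 0.15 rad and angle between each of comb, mint_tin's own z axis and vertical below 0.06 rad and height (world z) of comb between 0.046 and 0.055 m and height (world z) of mint_tin between 0.046 and 0.055 m and contact force between comb and mint_tin below 0.02 N and linear speed of each of comb, mint_tin below 0.01 m/s).
It fails at once if the comb is lifted off the glass (over 15 mm) or falls from it (height (world z) of comb above 0.065 m or height (world z) of comb below 0.03 m).
It fails at once if the mint tin is lifted off the glass (over 15 mm), tipped over or falls from it (height (world z) of mint_tin above 0.065 m or height (world z) of mint_tin below 0.03 m or angle between mint_tin's own z axis and vertical above 0.6 rad).
It fails at once if the pen, bowl, coin tray, glasses case or key fob is moved by more than 20 mm (distance of any of pen, bowl, coin_tray, glasses_case, keys from where it was at the start of the episode above 0.02 m).
It also fails if it takes over 72 s, if anything falls off the work surface, if the arm or the gripper's body presses on something with over 40 N, if the wrist force passes 120 N, or if a joint passes its speed limit or range.

## Working session

There is one attempt and no reset: what is moved stays moved. The work goes in short steps, Python scripts to look and compute and a tool call to move; the robot and the scene stay as the last step left them, time stands still between calls to the robot, and variables do not carry over. Pictures are saved under pics/ and viewed, and the job is handed in when it is done.

Besides the shell and the picture viewer there is one more tool, called after "Request:" by a JSON object that holds its "api" and its "payload". play_rows: Moves the arm, as the interface text tells. Its arguments: {"type":"object","properties":{"motion":{"type":"array"},"force":{"type":"number"}},"required":["motion"]}

```bash
ls; mkdir -p pics; python3 - <<'E'
from bench import ctrl, optics, ticket
import cv2
for n in("scene","top"):
    cv2.imwrite(f"pics/{n}0.png",optics.get_image(n)[:,:,::-1])
    c=optics.calibration(n);print(n,c["K"],c["distortion"],c["pose"])
s=ctrl.get_state();print(s)
E
```

```text
pics
scene [[513.49530713   0.         315.81851945]
 [  0.         513.49530713 241.67928693]
 [  0.           0.           1.        ]] [-0.14033088  0.          0.          0.          0.        ] [[ 0.71926087  0.57636131 -0.3879065   1.09407883]
 [ 0.69469954 -0.60270231  0.39260983 -0.57783653]
 [-0.00750703 -0.55186735 -0.83389812  1.29735668]
 [ 0.          0.          0.          1.        ]]
top [[584.20933443   0.         314.85717084]
 [  0.         584.20933443 237.30659824]
 [  0.           0.           1.        ]] [0.01906234 0.         0.         0.         0.        ] [[ 0.02860708 -0.99338627  0.1111996   0.32686832]
 [-0.99957788 -0.02786507  0.00822148  0.00675482]
 [-0.00506852 -0.11138785 -0.99376409  1.61528756]
 [ 0.          0.          0.          1.        ]]
{'time': 0.1, 'joint_positions': array([-1.20588929,  0.32178014, -0.070088  ,  1.45154348,  0.0226017 ,
        1.37083975, -0.05689241]), 'qd': array([ 1.50759509e-03, -2.13725810e-03,  1.05272185e-03, -4.57753230e-03,
        2.00230498e-04, -5.76217279e-04,  9.96627469e-05]), 'joint_torque': array([-3.14848683e-05, -4.92572236e+01, -4.06019753e-01, -3.13401067e+01,
       -6.44389959e-02,  3.94496543e-02,  8.68954112e-05]), 'position': array([0.22325101, 0.60993288, 0.2295554 ]), 'tool_rot': array([-5.48127213e-01, -3.09318444e+00,  2.78091935e-03]), 'ft_force': array([ 0.08730475,  0.40104627, -0.27182402]), 'torque': array([-0.01652136, -0.0422865 ,  0.00065348]), 'grip_width': 0.9976051639342235}
```

View pics/scene0.png

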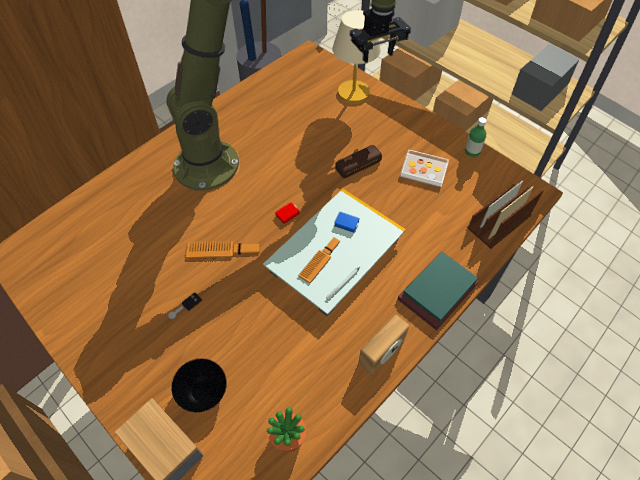

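View pics/top0.png

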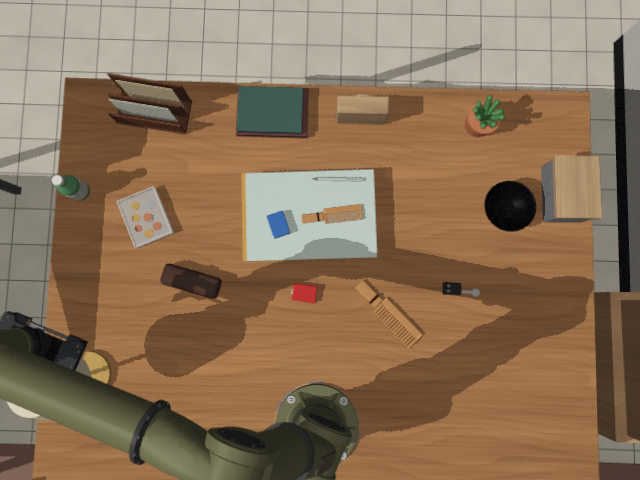

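The top view shows the glass at (242-378, 170-261) with the brass on its left edge at x≈244. The small comb is at (302-365, 215) with its handle to the left. The blue tin is at (279, 224) and the pen at (340, 179). The bigger comb and the red tin are on the table, so they are the decoys. Next I'll measure.

```bash
cat > h.py <<'E'
import numpy as np, cv2
from bench import ctrl, optics, ticket
def ray(n,px,z):
    c=optics.calibration(n);P=np.array(c["pose"])
    u=cv2.undistortPoints(np.array(px,float).reshape(-1,1,2),np.array(c["K"]),np.array(c["distortion"])).reshape(-1,2)
    d=np.c_[u,np.ones(len(u))]@P[:3,:3].T; o=P[:3,3]
    return (o+d*((z-o[2])/d[:,2])[:,None])[:,:2]
def grab(n,tag):
    im=optics.get_image(n);cv2.imwrite(f"pics/{tag}.png",im[:,:,::-1]);return im
def big(m):
    cs,_=cv2.findContours(m.astype(np.uint8),cv2.RETR_EXTERNAL,cv2.CHAIN_APPROX_NONE)
    return max(cs,key=cv2.contourArea)
def crop(im,f,x0,y0,x1,y1,k):
    cv2.imwrite(f,cv2.resize(im[y0:y1,x0:x1,::-1],None,fx=k,fy=k,interpolation=cv2.INTER_CUBIC))
def meas(im,roi=(225,150,400,275)):
    x0,y0,x1,y1=roi
    hsv=cv2.cvtColor(im,cv2.COLOR_RGB2HSV);H,S,V=[hsv[:,:,i].astype(int) for i in range(3)]
    R=np.zeros(H.shape,bool);R[y0:y1,x0:x1]=True
    out={}
    blue=R&(H>100)&(H<130)&(S>120)
    out['tin']=big(blue)
    return out,H,S,V,R
E
python3 - <<'E'
from h import *
im=cv2.imread("pics/top0.png")[:,:,::-1].copy()
o,H,S,V,R=meas(im)
c=o['tin'];r=cv2.minAreaRect(ray("top",c.reshape(-1,2),0.0695).astype(np.float32));print("tin",r)
# glass: low-sat
g=R&(H>35)&(H<110)&(S<90)&(V>60)
g=cv2.morphologyEx(g.astype(np.uint8),cv2.MORPH_CLOSE,np.ones((3,3)))
c=big(g);w=ray("top",c.reshape(-1,2),0.05).astype(np.float32);r=cv2.minAreaRect(w);print("glass",r,cv2.boxPoints(r))
R2=np.zeros_like(R);R2[200:230,296:370]=True
k=R2&(((H<25)&(S>90))|(V<60));k=cv2.morphologyEx(k.astype(np.uint8),cv2.MORPH_CLOSE,np.ones((3,3)))
c=big(k);w=ray("top",c.reshape(-1,2),0.058).astype(np.float32);r=cv2.minAreaRect(w);print("comb",r,cv2.boxPoints(r))
crop(im,"pics/crop0.png",230,155,390,270,5)
E
```

```text
tin ((0.5330232977867126, 0.1185644119977951), (0.06312240660190582, 0.04308679327368736), 20.268495559692383)
glass ((0.5636907815933228, 0.03300623595714569), (0.23907245695590973, 0.3490859270095825), 3.289229154586792) [[ 0.4343368   0.20040311]
 [ 0.45436612 -0.14810775]
 [ 0.6930448  -0.13439064]
 [ 0.6730155   0.21412022]]
comb ((0.5639287829399109, -0.023806333541870117), (0.03956076130270958, 0.16265244781970978), 8.508892059326172) [[ 0.53233284  0.05369796]
 [ 0.5563994  -0.10716415]
 [ 0.5955247  -0.10131063]
 [ 0.57145816  0.05955148]]
```

View pics/crop0.png

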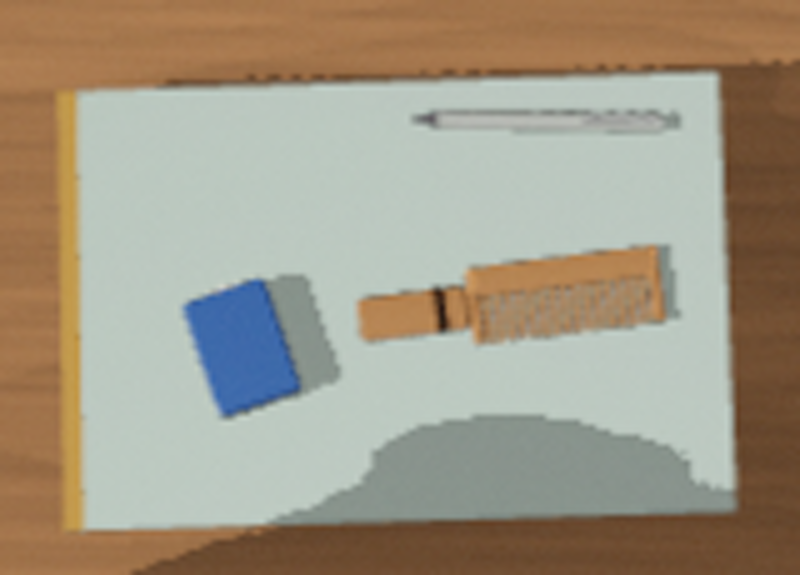

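```bash
cat >> h.py <<'E'
from scipy.spatial.transform import Rotation as Ro
def brass(im):
    hsv=cv2.cvtColor(im,cv2.COLOR_RGB2HSV);H,S,V=[hsv[:,:,i].astype(int) for i in range(3)]
    m=np.zeros(H.shape,bool);m[165:270,236:252]=True
    m&=(H>17)&(H<28)&(S>130)&(V>150)
    return big(m)
def delta(p,yawy=None):
    s=ctrl.get_state();R=Ro.from_rotvec(s["tool_rot"]).as_matrix()
    d=R.T@(np.array(p)-s["position"])*100
    print("pos",np.round(s["position"],4),"delta cm",np.round(d,2),"yaw of tool y deg",np.degrees(np.arctan2(R[1,1],R[0,1])).round(2),"tilt",np.round(R[:,2],4))
    if yawy is not None:
        a=np.degrees(np.arctan2(R[1,1],R[0,1]));print("spin",np.radians((a-yawy+180)%360-180).round(4))
E
python3 - <<'E'
from h import *
im=cv2.imread("pics/top0.png")[:,:,::-1].copy()
c=brass(im);w=ray("top",c.reshape(-1,2),0.05).astype(np.float32);r=cv2.minAreaRect(w);print("brass",r,cv2.boxPoints(r))
u=np.array([np.cos(np.radians(20.3)),np.sin(np.radians(20.3))])
T=np.array([.533,.1186]);print("tin near face",T-u*.0325,"prestart",T-u*.065,"end",T+u*(.1-.0325-.0095))
p=T-u*.065
delta([p[0],p[1],.23],110.3)
E
```

```text
brass ((0.5542123317718506, 0.2151835709810257), (0.23821745812892914, 0.008961912244558334), 3.2860665321350098) [[0.43504262 0.2128297 ]
 [0.4355563  0.20388253]
 [0.67338204 0.21753745]
 [0.6728684  0.22648461]]
tin near face [0.50251861 0.10732459] prestart [0.47203722 0.09604918] end [0.58739756 0.13872227]
pos [0.2233 0.6099 0.2296] delta cm [-4.102e+01 -3.971e+01  3.000e-02] yaw of tool y deg 69.9 tilt [-5.0e-04 -1.7e-03 -1.0e+00]
spin -0.7051
```

Request:
{"api": "play_rows", "payload": {"motion": [[0.88,-2.9,-2.8,0,0],[0.88,-2.9,-2.8,0,0],[0.88,-2.9,-2.8,0,0],[0.88,-2.9,-2.8,0,0],[0.88,-2.9,-2.8,0,0],[0.88,-2.9,-2.8,0,0],[0.88,-2.9,-2.8,0,0],[0.88,-2.9,-2.8,0,0],[0.88,-2.9,-2.8,0,0],[0.88,-2.9,-2.8,0,0],[0.88,-2.9,-2.8,0,0],[0.88,-2.9,-2.8,0,0],[0.88,-2.9,-2.8,0,0],[0.88,-2.9,-2.8,0,0],[0.88,0,0,0,-0.176],[0.88,0,0,0,-0.176],[0.88,0,0,0,-0.176],[0.88,0,0,0,-0.176],[0.88,0,0,0,0]], "force": 20}}

```text
time: 2.48
position: [0.4697, 0.1027, 0.2303]
tool_rot: [0.549, -3.093, 0.0]
ft_force: [0.1, 0.0, 1.0]
grip_width: 0.119
```

```bash
python3 - <<'E'
from h import *
s=ctrl.get_state();print(s["time"],s["joint_positions"],s["grip_width"],s["ft_force"])
delta([.472,.096,.063],110.3)
im=grab("top","top1")
c=brass(im);print(cv2.minAreaRect(ray("top",c.reshape(-1,2),0.05).astype(np.float32)))
c=meas(im)[0]['tin'];print(cv2.minAreaRect(ray("top",c.reshape(-1,2),0.0695).astype(np.float32)))
crop(im,"pics/crop1.png",230,155,390,270,5)
im=grab("scene","scene1");crop(im,"pics/scrop1.png",255,180,415,320,5)
E
```

```text
2.475 [-0.6938911  -0.05570449  0.41083733  1.86880894  0.02288929  1.32446519
  1.63288639] 0.11862330463884578 [0.0822604  0.02760559 0.9731224 ]
pos [0.4697 0.1027 0.2303] delta cm [ 1.000e-02 -7.100e-01  1.673e+01] yaw of tool y deg 110.13 tilt [-5.e-04 -1.e-04 -1.e+00]
spin -0.003
((0.6357731819152832, 0.22066929936408997), (0.07470132410526276, 0.008188838139176369), 2.3906197547912598)Traceback (most recent call last):
  File "<stdin>", line 6, in <module>
  File "h.py", line 21, in meas
    out['tin']=big(blue)
               ~~~^^^^^^
  File "h.py", line 12, in big
    return max(cs,key=cv2.contourArea)
ValueError: max() iterable argument is empty
```

Request:
{"api": "play_rows", "payload": {"motion": [[0.88,0,-0.7,1.5,0],[0.88,0,0,3,0],[0.88,0,0,3,0],[0.88,0,0,3,0],[0.88,0,0,3,0],[0.88,0,0,1.5,0],[0.88,0,0,1.0,0],[0.88,0,0,0,0],[0.88,0,0,0,0]]}}

```text
time: 3.65
position: [0.4732, 0.0964, 0.0714]
tool_rot: [-0.551, 3.091, 0.001]
ft_force: [0.0, 0.7, 0.6]
grip_width: 0.12
```

```bash
python3 - <<'E'
from h import *
delta([.472,.096,.063],110.3)
im=grab("scene","scene1");crop(im,"pics/scrop1.png",255,180,415,320,5)
E
```

```text
pos [0.4732 0.0964 0.0714] delta cm [0.13 0.   0.84] yaw of tool y deg 110.23 tilt [ 1.6e-03  6.0e-04 -1.0e+00]
spin -0.0012
```

View pics/scrop1.png

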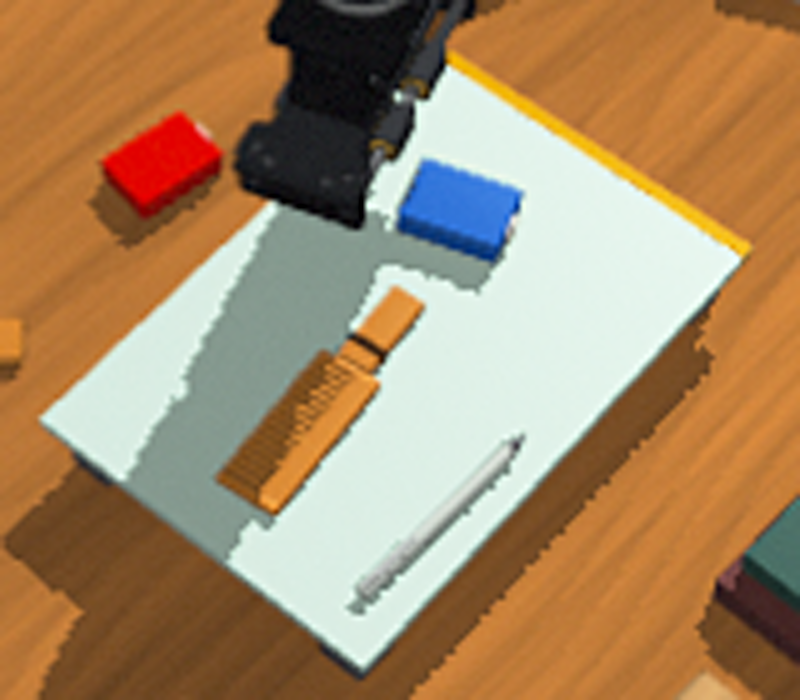

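Request:
{"api": "play_rows", "payload": {"motion": [[0.88,0,0,0.4,0],[0.88,0,0,0.4,0],[0.88,0,0,0,0],[0.88,-0.8,0,0,0],[0.88,-0.8,0,0,0],[0.88,-0.6,0,0,0],[0.88,-0.6,0,0,0],[0.88,-0.6,0,0,0],[0.88,-0.6,0,0,0],[0.88,-0.6,0,0,0],[0.88,-0.6,0,0,0],[0.88,-0.6,0,0,0],[0.88,-0.3,0,0,0],[0.88,0,0,0,0]]}}

```text
time: 5.45
position: [0.5299, 0.1174, 0.0626]
tool_rot: [-0.552, 3.092, -0.0]
ft_force: [-0.4, -0.1, 0.7]
grip_width: 0.122
```

```bash
python3 - <<'E'
from h import *
delta([.472,.096,.063],110.3)
im=grab("scene","scene2");crop(im,"pics/scrop2.png",255,180,415,320,5)
E
```

```text
pos [0.5299 0.1174 0.0626] delta cm [ 6.17 -0.01 -0.04] yaw of tool y deg 110.24 tilt [ 3.e-04  0.e+00 -1.e+00]
spin -0.001
```

View pics/scrop2.png

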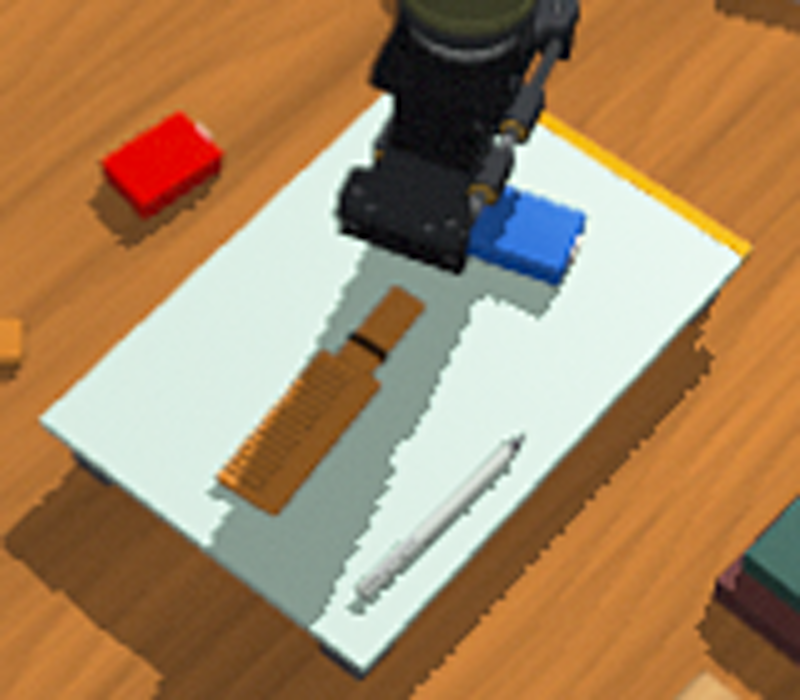

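Request:
{"api": "play_rows", "payload": {"motion": [[0.88,-0.5,-0.05,0,0],[0.88,-0.6,-0.05,0,0],[0.88,-0.6,-0.05,0,0],[0.88,-0.6,-0.05,0,0],[0.88,-0.6,-0.05,0,0],[0.88,-0.6,-0.05,0,0],[0.88,-0.6,-0.05,0,0],[0.88,-0.6,-0.05,0,0],[0.88,-0.6,-0.05,0,0],[0.88,-0.3,0,0,0],[0.88,0,0,0,0],[0.88,1.0,0,0,0],[0.88,2.5,0,0,0],[0.88,0,0,-3,0],[0.88,0,0,-4,0],[0.88,0,0,0,0]]}}

```text
time: 7.5
position: [0.5526, 0.1205, 0.136]
tool_rot: [-0.55, 3.087, 0.003]
ft_force: [0.9, -0.0, -0.6]
grip_width: 0.118
```

```bash
python3 - <<'E'
from h import *
# comb rear: center + back
a=np.radians(98.5);u=np.array([np.cos(a),np.sin(a)]);C=np.array([.5639,-.0238])
p=C-u*(.0825+.0095+.028);print(p)
delta([p[0],p[1],.131],8.5)
s=ctrl.get_state();print(s["joint_positions"])
im=grab("scene","scene3");crop(im,"pics/scrop3.png",255,180,415,320,5)
E
```

```text
[ 0.58163713 -0.1424819 ]
pos [0.5526 0.1205 0.136 ] delta cm [  6.37 -25.69   0.45] yaw of tool y deg 110.22 tilt [ 0.006   0.0028 -1.    ]
spin 1.7753
[-0.651995    0.2121483   0.44185071  1.80422726 -0.10079027  1.14052928
  1.74642643]
```

View pics/scrop3.png

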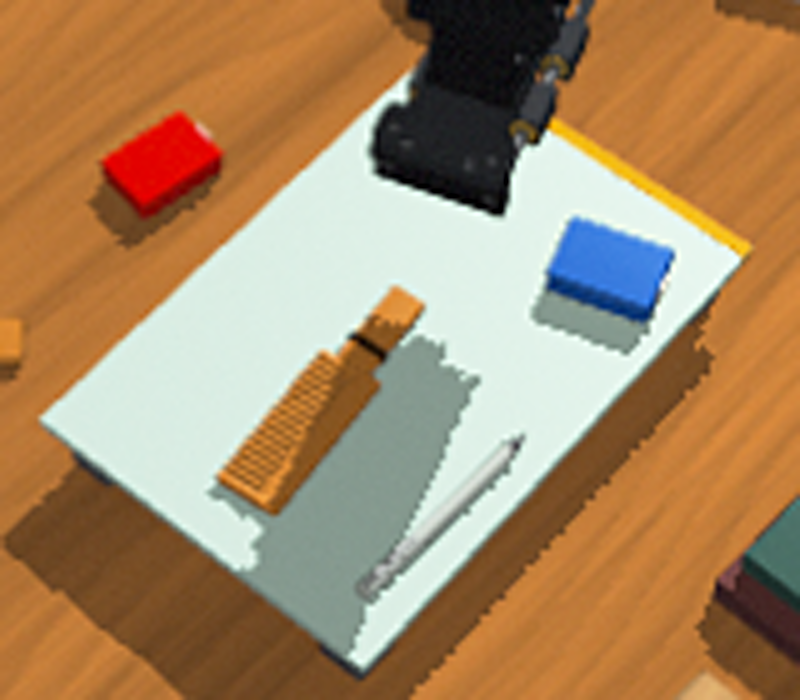

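Request:
{"api": "play_rows", "payload": {"motion": [[0.88,0.8,-3.2,0,0],[0.88,0.8,-3.2,0,0],[0.88,0.8,-3.2,0,0],[0.88,0.8,-3.2,0,0],[0.88,0.8,-3.2,0,0],[0.88,0.8,-3.2,0,0],[0.88,0.8,-3.2,0,0],[0.88,0.8,-3.2,0,0],[0.88,0,0,0,0.177],[0.88,0,0,0,0.177],[0.88,0,0,0,0.177],[0.88,0,0,0,0.177],[0.88,0,0,0,0.177],[0.88,0,0,0,0.177],[0.88,0,0,0,0.177],[0.88,0,0,0,0.177],[0.88,0,0,0,0.177],[0.88,0,0,0,0.177],[0.88,0,0,0,0]]}}

```text
time: 9.93
position: [0.5782, -0.1417, 0.1312]
tool_rot: [-2.041, -2.386, 0.002]
ft_force: [0.2, -0.6, 0.5]
grip_width: 0.119
```

```bash
python3 - <<'E'
from h import *
delta([.5816,-.1425,.0605],8.5)
print(ctrl.get_state()["joint_positions"])
im=grab("top","top4")
c=meas(im)[0]['tin'];print("tin",cv2.minAreaRect(ray("top",c.reshape(-1,2),0.0695).astype(np.float32)))
c=brass(im);print("brass",cv2.minAreaRect(ray("top",c.reshape(-1,2),0.05).astype(np.float32)))
crop(im,"pics/crop4.png",230,155,390,270,5)
im=grab("scene","scene4");crop(im,"pics/scrop4.png",255,180,415,320,5)
E
```

```text
pos [ 0.5782 -0.1417  0.1312] delta cm [-0.13  0.34  7.07] yaw of tool y deg 8.92 tilt [-0.0024  0.     -1.    ]
spin 0.0073
[-0.53559452  0.37492247  0.89621654  1.73971575 -0.31347018  1.18114964
  0.60415117]
tin ((0.6245729923248291, 0.14697018265724182), (0.06308713555335999, 0.043254513293504715), 20.33783721923828)
brass ((0.5542111396789551, 0.21520406007766724), (0.23821748793125153, 0.009002624079585075), 3.286691665649414)
```

View pics/crop4.png

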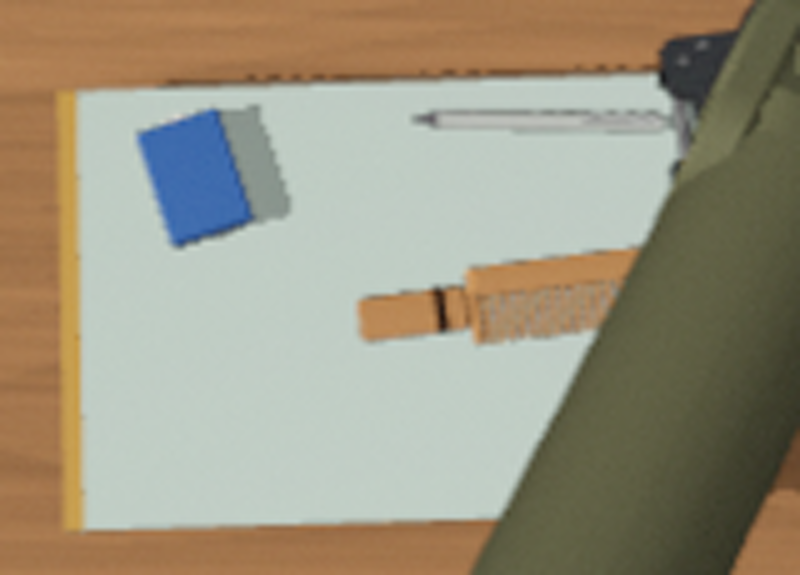

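Request:
{"api": "play_rows", "payload": {"motion": [[0.88,-0.1,0.3,1.5,0.007],[0.88,0,0,2.5,0],[0.88,0,0,1.5,0],[0.88,0,0,0.8,0],[0.88,0,0,0.4,0],[0.88,0,0,0,0],[0.88,0,0,0,0]]}}

```text
time: 10.9
position: [0.583, -0.1426, 0.0662]
tool_rot: [2.052, 2.378, 0.001]
ft_force: [0.2, 0.1, -0.4]
grip_width: 0.119
```

```bash
python3 - <<'E'
from h import *
delta([.5816,-.1425,.0605],8.5)
im=grab("scene","scene5");crop(im,"pics/scrop5.png",255,180,415,320,5)
E
```

```text
pos [ 0.583  -0.1426  0.0662] delta cm [ 0.03 -0.14  0.57] yaw of tool y deg 8.43 tilt [ 0.0012  0.     -1.    ]
spin -0.0012
```

View pics/scrop5.png

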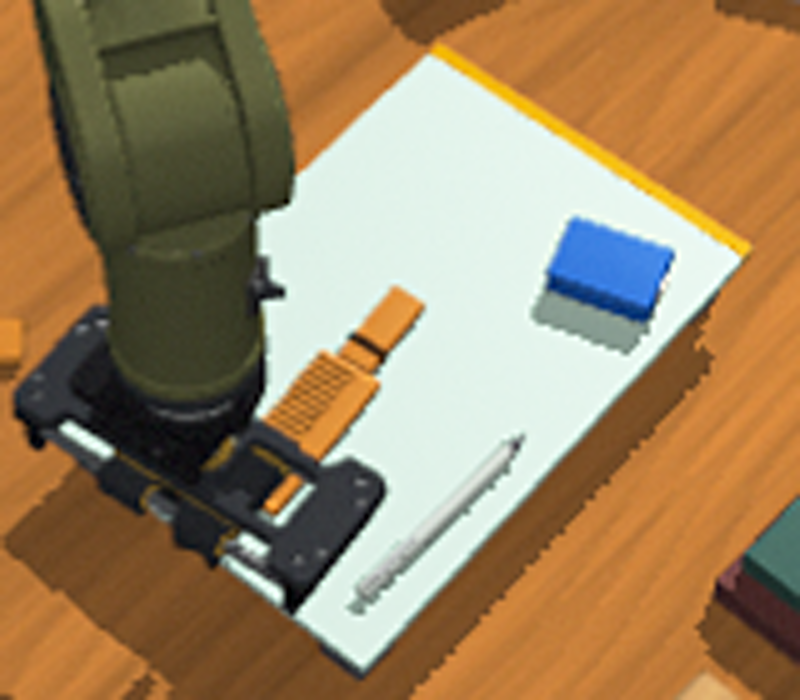

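Request:
{"api": "play_rows", "payload": {"motion": [[0.88,0,-0.15,0.3,0],[0.88,0,0,0.2,0],[0.88,0,0,0,0],[0.88,0.8,0,0,0],[0.88,0.8,0,0,0],[0.88,0.6,0,0,0],[0.88,0.6,0,0,0],[0.88,0.6,0,0,0],[0.88,0.6,0,0,0],[0.88,0.6,0,0,0],[0.88,0.6,0,0,0],[0.88,0.6,0,0,0],[0.88,0.3,0,0,0],[0.88,0,0,0,0]]}}

```text
time: 12.7
position: [0.5721, -0.082, 0.0605]
tool_rot: [-2.052, -2.379, -0.0]
ft_force: [0.1, 0.0, 0.6]
grip_width: 0.123
```

```bash
cat >> h.py <<'E'
def band(im,tag,x0=225,y0=195,x1=365,y1=235):
    crop(im,f"pics/{tag}.png",230,155,390,270,5)
    hsv=cv2.cvtColor(im,cv2.COLOR_RGB2HSV);H,S,V=[hsv[:,:,i].astype(int) for i in range(3)]
E
python3 - <<'E'
from h import *
delta([.5816,-.1425,.0605],8.5); print(ctrl.get_state()["ft_force"])
im=grab("top","top6");band(im,"crop6")
im=grab("scene","scene6");crop(im,"pics/scrop6.png",255,180,415,320,5)
E
```

```text
pos [ 0.5721 -0.082   0.0605] delta cm [-6.12  0.05  0.  ] yaw of tool y deg 8.45 tilt [-0.e+00  3.e-04 -1.e+00]
spin -0.0009
[0.1260675  0.04520186 0.59780819]
```

View pics/scrop6.png

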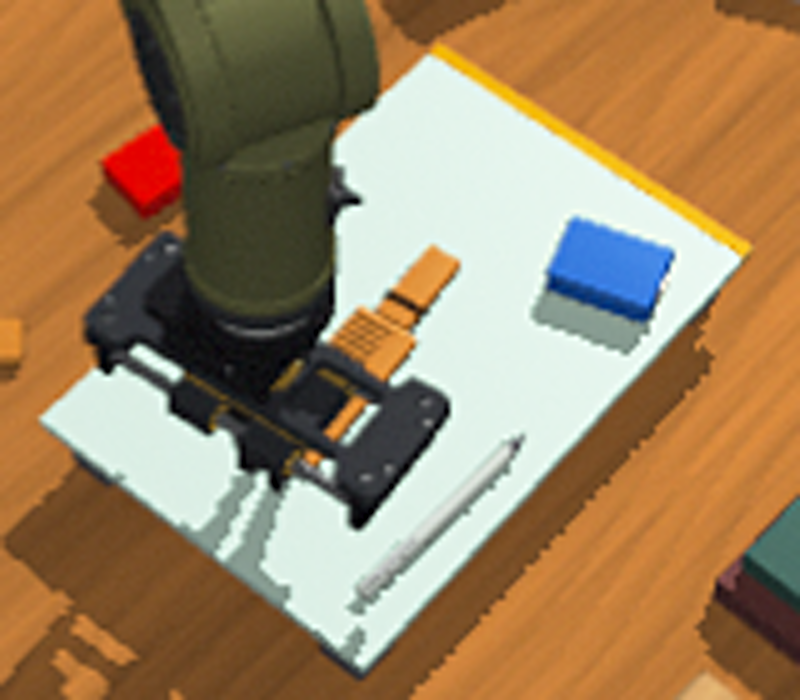

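View pics/crop6.png

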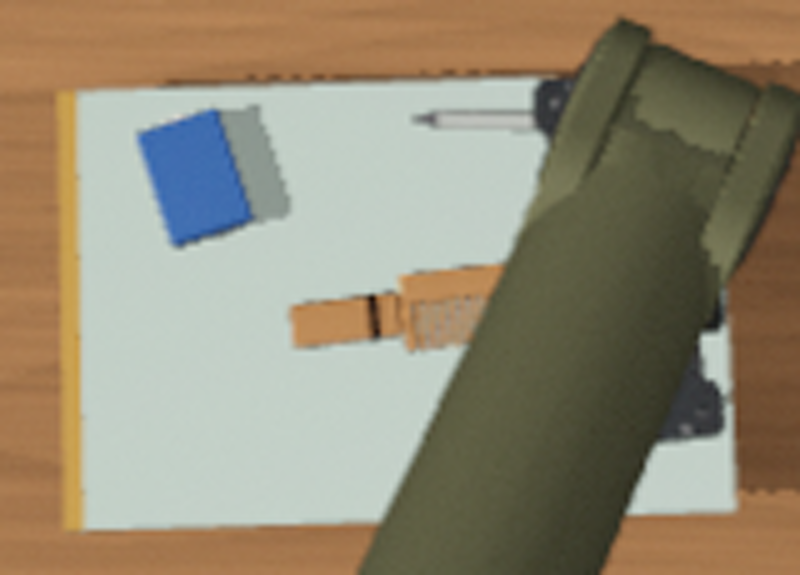

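Request:
{"api": "play_rows", "payload": {"motion": [[0.88,0.4,0,0,0],[0.88,0.6,0,0,0.005],[0.88,0.6,0,0,0.005],[0.88,0.6,0,0,0.005],[0.88,0.6,0,0,0.005],[0.88,0.6,0,0,0.005],[0.88,0.6,0,0,0.005],[0.88,0.6,0,0,0.005],[0.88,0.6,0,0,0.005],[0.88,0.6,0,0,0.005],[0.88,0.6,0,0,0.005],[0.88,0.6,0,0,0.005],[0.88,0.6,0,0,0.005],[0.88,0.6,0,0,0.005],[0.88,0.6,0,0,0.005],[0.88,0.6,0,0,0.005],[0.88,0.3,0,0,0],[0.88,0,0,0,0]]}}

```text
time: 15.05
position: [0.5612, 0.0145, 0.0605]
tool_rot: [-2.139, -2.3, -0.0]
ft_force: [-0.8, 0.4, -0.8]
grip_width: 0.123
```

```bash
python3 - <<'E'
from h import *
delta([.5816,-.1425,.0605],3.3); print(ctrl.get_state()["ft_force"])
im=grab("top","top7");band(im,"crop7")
im=grab("scene","scene7");crop(im,"pics/scrop7.png",255,180,415,320,5)
E
```

```text
pos [0.5612 0.0145 0.0605] delta cm [-15.81   0.9   -0.  ] yaw of tool y deg 4.16 tilt [-1.e-04  3.e-04 -1.e+00]
spin 0.0151
[-0.77302454  0.42635555 -0.75972569]
```

View pics/scrop7.png

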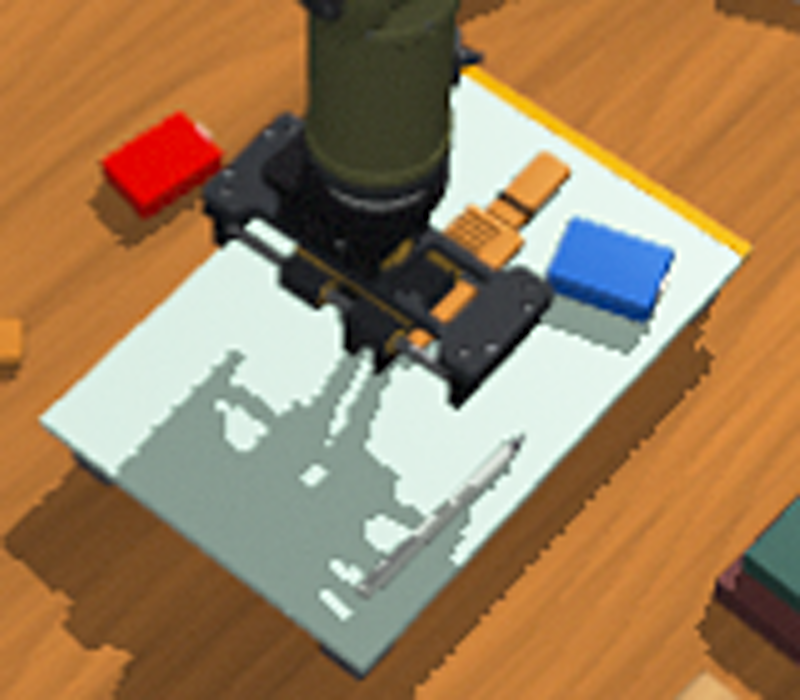

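View pics/crop7.png

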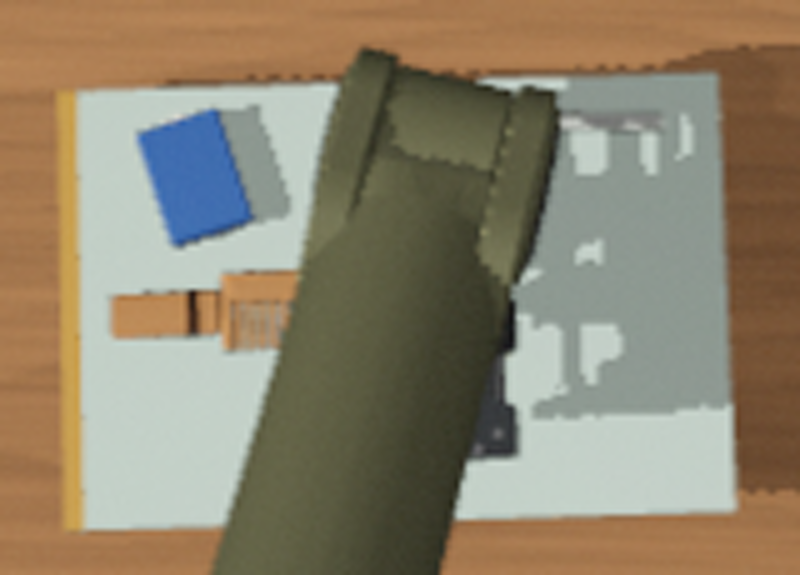

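```bash
cat > m.py <<'E'
from h import *
import sys
tag=sys.argv[1]
E0=None
def sub(im,roi,f):
    x0,y0,x1,y1=roi;hsv=cv2.cvtColor(im[y0:y1,x0:x1],cv2.COLOR_RGB2HSV).astype(int)
    ys,xs=np.nonzero(f(hsv[...,0],hsv[...,1],hsv[...,2]));return np.c_[xs+x0,ys+y0]
def rep(n,im,roib):
    b=sub(im,roib,lambda H,S,V:V<75); 
    # edge of brass
    rb=(236,165,252,270) if n=="top" else (335,180,415,245)
    m=sub(im,rb,(lambda H,S,V:(H>17)&(H<28)&(S>130)&(V>150)))
    M=np.zeros(im.shape[:2],np.uint8);M[m[:,1],m[:,0]]=1;c=big(M).reshape(-1,2)
    r=cv2.minAreaRect(ray(n,c,.05).astype(np.float32))
    th=np.radians(3.29);ex=np.array([np.cos(th),np.sin(th)]);ey=np.array([-ex[1],ex[0]])
    yb=ray(n,b,.058)@ey; w=ray(n,c,.05)@ey
    print(n,"brass",np.round(r[0],4),np.round(r[1],4),round(r[2],2),"y-ranges",np.round([w.min(),w.max(),np.median(w)],4),
     "band n",len(b),"px",b.mean(0).round(1),"world",ray(n,[b.mean(0)],.058).round(4),"y",yb.mean().round(4),"x", (ray(n,b,.058)@ex).mean().round(4))
E
python3 - a <<'E'
import sys;sys.argv=['','a']
from m import *
im=cv2.imread("pics/top7.png")[:,:,::-1].copy();rep("top",im,(262,208,274,226))
im=cv2.imread("pics/scene7.png")[:,:,::-1].copy();rep("scene",im,(350,212,366,228))
E
```

```text
top brass [0.5542 0.2152] [0.2382 0.009 ] 3.3 y-ranges [0.1785 0.1875 0.1823] band n 8 px [268.  216.5] world [[0.554  0.1474]] y 0.1154 x 0.5615
scene brass [0.5671 0.2151] [0.2144 0.0111] 3.04 y-ranges [0.1761 0.1875 0.1818] band n 6 px [358.5 221.3] world [[0.5589 0.1456]] y 0.1133 x 0.5663
```

Request:
{"api": "play_rows", "payload": {"motion": [[0.88,0.4,0,0,0],[0.88,0.6,0,0,0.003],[0.88,0.6,0,0,0.003],[0.88,0.6,0,0,0.003],[0.88,0.6,0,0,0.003],[0.88,0.6,0,0,0.003],[0.88,0.6,0,0,0],[0.88,0.6,0,0,0],[0.88,0.6,0,0,0],[0.88,0.6,0,0,0],[0.88,0.6,0,0,0],[0.88,0.4,0,0,0],[0.88,0.1,0,0,0],[0.88,0,0,0,0],[0.88,0,0,0,0]]}}

```text
time: 17.02
position: [0.5569, 0.0828, 0.0605]
tool_rot: [-2.157, -2.283, -0.0]
ft_force: [0.1, -0.6, -0.9]
grip_width: 0.119
```

```bash
python3 - <<'E'
from h import *
delta([.5612,.0145,.0605],3.3); print(ctrl.get_state()["ft_force"])
im=grab("top","top8");band(im,"crop8")
im=grab("scene","scene8");crop(im,"pics/scrop8.png",255,180,415,320,5)
E
```

```text
pos [0.5569 0.0828 0.0605] delta cm [-6.84  0.04  0.  ] yaw of tool y deg 3.25 tilt [-0.e+00  1.e-04 -1.e+00]
spin -0.0008
[ 0.05608342 -0.62705544 -0.93965706]
```

View pics/scrop8.png

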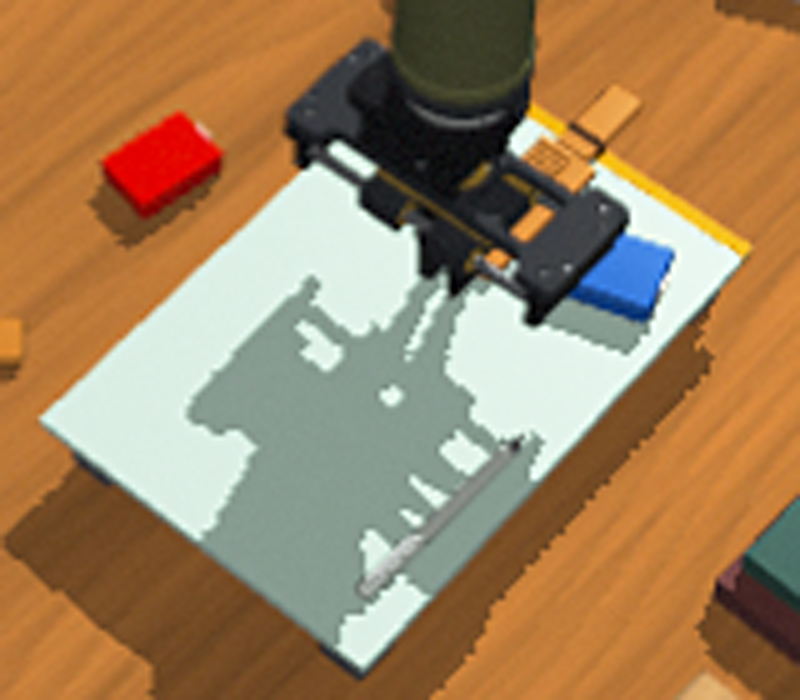

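View pics/crop8.png

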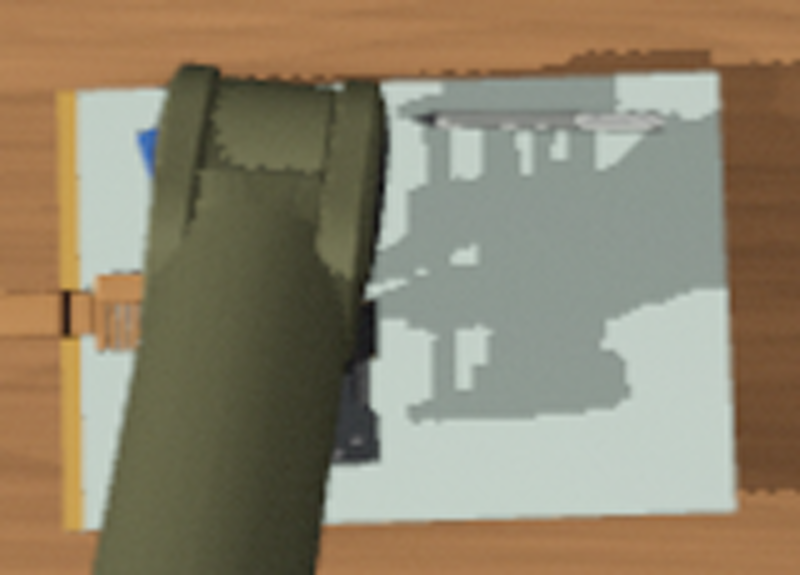

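```bash
python3 - <<'E'
import sys;sys.argv=['','a']
from m import *
im=cv2.imread("pics/top8.png")[:,:,::-1].copy();rep("top",im,(239,211,248,224))
print(im[212:224,238:250].sum(2))
im=cv2.imread("pics/scene8.png")[:,:,::-1].copy();rep("scene",im,(364,199,382,214))
E
```

```text
top brass [0.4867 0.2117] [0.103  0.0081] 2.4 y-ranges [0.1785 0.1875 0.1821] band n 9 px [243. 217.] world [[0.5507 0.2147]] y 0.1827 x 0.5621
[[365 351 351 349 396 410 415 447 544 487 506 479]
 [358 330 321 303 217 139 271 308 359 356 411 446]
 [402 401 402 363 225  84 349 405 412 386 349 415]
 [407 398 408 362 220  91 350 406 405 392 328 384]
 [411 405 404 363 226  99 355 411 407 396 334 388]
 [412 405 410 364 224 100 357 410 411 392 331 387]
 [411 410 410 368 223 104 356 414 411 400 333 386]
 [417 413 414 369 230  93 357 413 416 405 337 385]
 [411 417 415 370 233  94 361 413 412 408 339 386]
 [387 396 390 350 214 104 330 387 424 436 381 396]
 [327 333 325 326 292 258 315 360 502 544 523 455]
 [367 366 368 367 423 437 439 443 570 601 579 491]]
scene brass [0.6201 0.218 ] [0.1082 0.0109] 2.74 y-ranges [0.1761 0.1875 0.1812] band n 3 px [372.7 207.3] world [[0.5554 0.2147]] y 0.1824 x 0.5668
```

Request:
{"api": "play_rows", "payload": {"motion": [[0.88,0.2,0,0,0],[0.88,0.2,0,0,0],[0.88,0,0,0,0],[0.88,0,0,0,0],[0.88,-1,0,0,0],[0.88,-2,0,0,0],[0.88,0,0,-2,0],[0.88,0,0,-4,0],[0.88,0,0,-5,0],[0.88,-6,0,0,0],[0.88,-6,0,0,0],[0.88,-6,0,0,0],[0.88,-6,0,0,0],[0.88,-6,0,0,0],[0.88,0,0,0,0],[0.88,0,0,0,0]]}}

```text
time: 19.12
position: [0.5757, -0.2428, 0.1714]
tool_rot: [2.158, 2.282, 0.002]
ft_force: [-0.6, 0.3, 1.2]
grip_width: 0.12
```

```bash
python3 - <<'E'
from h import *
import sys;sys.argv=['','a']
from m import *
im=grab("top","top9");crop(im,"pics/crop9.png",220,155,380,270,5);rep("top",im,(237,211,247,224))
print(im[214:222,236:250].sum(2))
R2=np.zeros(im.shape[:2],np.uint8)
hsv=cv2.cvtColor(im,cv2.COLOR_RGB2HSV).astype(int);H,S,V=hsv[...,0],hsv[...,1],hsv[...,2]
k=np.zeros(H.shape,np.uint8);k[200:232,254:300]=1;k&=(((H<25)&(S>80))).astype(np.uint8)
k=cv2.morphologyEx(k,cv2.MORPH_CLOSE,np.ones((5,5)))
print("head part",cv2.minAreaRect(ray("top",big(k).reshape(-1,2),.058).astype(np.float32)))
c=meas(im)[0]['tin'];print("tin",cv2.minAreaRect(ray("top",c.reshape(-1,2),0.0695).astype(np.float32)))
im=grab("scene","scene9");crop(im,"pics/scrop9.png",265,170,425,290,5);rep("scene",im,(364,198,382,213))
E
```

```text
top brass [0.4868 0.2117] [0.103  0.0081] 2.4 y-ranges [0.1785 0.1875 0.182 ] band n 8 px [241.  217.5] world [[0.5492 0.22  ]] y 0.1881 x 0.5609
[[390 390 389 393 284 125 215 366 398 415 327 404 421 393]
 [396 397 396 391 281 110 216 360 398 410 327 406 419 337]
 [396 397 400 404 285 123 218 366 401 405 334 404 425 332]
 [401 402 403 398 289 119 216 358 399 414 339 406 426 335]
 [403 402 399 399 292 114 220 364 404 412 336 401 428 337]
 [406 404 406 411 291 122 224 364 407 407 326 407 426 344]
 [407 404 406 402 291 124 221 369 405 404 330 403 432 333]
 [385 381 382 379 271 138 206 337 388 383 398 435 418 304]]
head part ((0.5543999671936035, 0.14334262907505035), (0.04072687029838562, 0.08363544195890427), 2.2964649200439453)
tin ((0.624445915222168, 0.1473156213760376), (0.06308718770742416, 0.04251899942755699), 20.334794998168945)
scene brass [0.6189 0.2174] [0.1107 0.0128] 4.29 y-ranges [0.1742 0.1875 0.1804] band n 5 px [374.2 207.4] world [[0.5589 0.2177]] y 0.1853 x 0.5705
```

View pics/crop9.png

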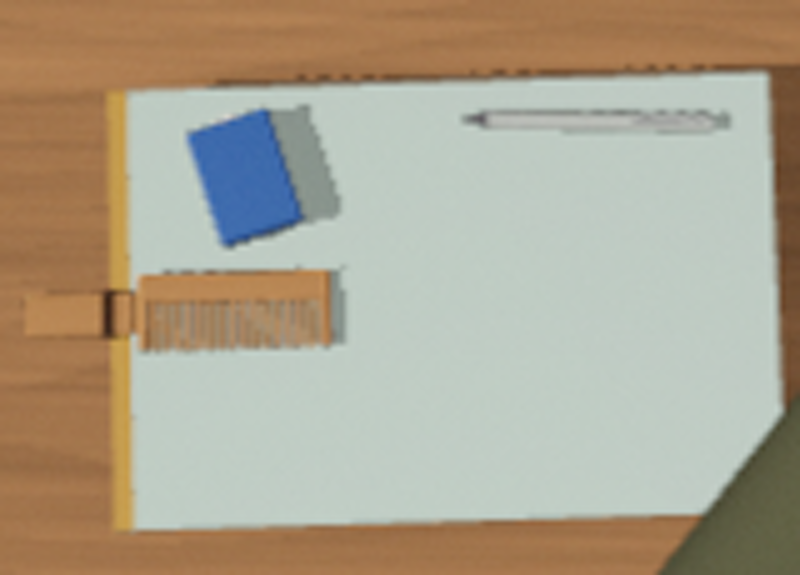

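View pics/scrop9.png

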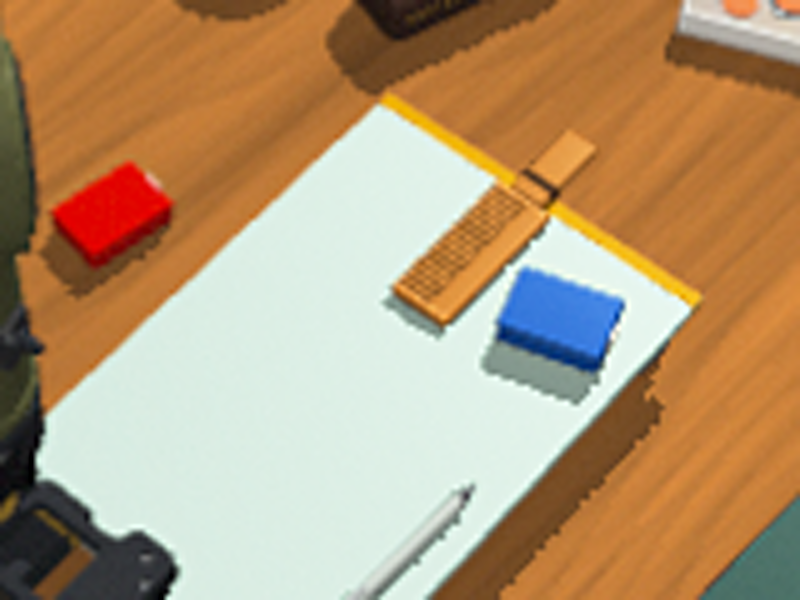

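```bash
python3 -c "
from bench import ctrl,ticket
print(ctrl.get_state()['time']);print(ticket.close_job())"
```

```text
19.225
the job is handed in; nothing more can be done
None
```

I handed the job in at 19.2 s, well inside the 72 s limit; no verdict is given. The comb's handle now sticks out past the brass edge as far as its dark band, and the tin is out of the way.

I pushed the tin about 95 mm towards the stand's far side. I then pushed the comb from its rear end with both fingers, turning slightly so that it came out square.

Last checks from the camera images:

| Check | Result | Limit |
|---|---|---|
| Band to brass edge, top camera | about 0 mm | 8 mm |
| Band to brass edge, scene camera | about 2 mm short | 8 mm |
| Comb angle off square | about 1° (0.02 rad) | 0.15 rad |
| Gap between tin and comb | about 13 mm | not touching |

- **Band position:** dead reckoning from the arm's own position puts the band about 3 mm short. An early estimate of the edge from the stand's far end also sat about 3 mm nearer the robot's right than the brass strip itself. All of these are within the 8 mm limit.
- **Tin:** it lies flat on the glass and did not move while I pushed the comb.
- **Pen and other things:** the pen looks unmoved by eye. I did not re-measure the bowl, coin tray, glasses case or key fob, but the gripper passed well above or away from them.

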